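# Isolate the circuit and draw the blown fuse's carrier

### The arm

A 6-joint arm with a two-finger parallel gripper is mounted at the origin on a cart in front of the work surface, level with it; the furniture and walls round the work are solid. World frame = base frame: x ahead of the robot, y to its left, z up, the work surface at z = 0. Lengths are in m, angles in rad, forces in N, time in s.
With the tool pointing down it reaches from about 0.375 to 0.9 m from the base axis. Payload 3.1 kg.
Tool frame: the origin (TCP) lies midway between the tips of the shut fingers; the grasp point (between the pads) lies 19 mm behind it (manip.grasp_offset is the distance from the TCP to the grasp point, in m); z points along the fingers, y is the line along which they close (so a half turn about z gives the same grasp; the last joint's range is limited). The gripper opens to 85 mm and grips with 20 to 120 N. Pads are 22 mm wide; open, the fingers measure 114 mm over their backs; the gripper's body (76 mm by 85 mm) begins 54 mm behind the grasp point. The pads swing forward as they close: fully open they stand 13 mm farther back than shut.
Start: joints at [-1.395, 0.527, 1.433, -0, 1.181, -0.178], TCP at [0.217, -0.586, 0.231] pointing down, gripper open.
Joint ranges: [-3.08, 3.08], [-0.75, 2.2], [0.22, 2.44], [-1.43, 4.57], [0, 2.65], [-2.85, 2.85]. Speed limits (rad/s): [2.79, 2.79, 3.14, 3.14, 3.14, 3.14].

### API

Orientations are given as a unit quaternion [x, y, z, w].
In Python, from station import sensors, cams, order, manip gives the robot as it stands.
- The arm moves only by the tool move_arm, never from a script. Its argument "targets" is a list of rows, each an object of numbers: "dx", "dy", "dz": the shift along the world's x, y, z normalised to -1 to 1, where 1 is 25 mm; "rx", "ry", "rz": the turn, a rotation vector about the world's x, y, z normalised to -1 to 1, where 1 is 30 degrees. A call has exactly 10 rows; each row shifts and turns the commanded pose from where the row before left it; what a row does not reach is not made up. A row lasts 1/8 s, in which the tool goes at most 62.5 mm and 10.7 degrees, less where a joint would pass 70% of its speed; a pose out of reach is approached as far as the arm can. A call with a number of a shift or a turn outside -1 to 1 is refused whole. A call with a gripper value outside its range is refused whole. "claw" is the opening in per cent of the stroke, from 0 (shut) to 100 (fully open), set as the call begins (left out, the last holds). The fingers move at their own pace and stop on an object; "newtons" is the grip in N (left out, the last holds). Time passes only in rows, so rows that do not move let the fingers close, or fill a call up. It gives the time, the measured TCP pose, the force, the opening and the grip force at its end, in the units of the state.
- sensors.sense(): the state, without advancing time (a new reading comes with each control period).
- cams.snapshot(name): name is "scene" or "top" or "wrist"; returns the picture (480x640x3 uint8, red, green, blue); there is no depth.
- cams.camera_model(name): a dict with "fx", "fy", "cx", "cy" (pixels), "distortion" ([k1, k2, p1, p2, k3] as OpenCV has them; the pictures are not rectified), "extrinsics" (4x4, takes a point from world to camera coordinates). Camera axes: x right, y down, z forward; pixel columns grow to the right and rows downward; lengths in m; the calibration is good to about 2 mm. A picture is of the moment at which its call begins: read the wrist's pose just before it. camera_model takes no time and is no camera call; for the wrist camera it gives the pose at the moment of the call.
- order.sign_off(): hands the job in; it is judged then, once.
The state is a dict: "t": time; "q": joint angles; "qd": joint speeds; "tau": joint torques, N m; "tcp_pos": TCP position; "tool_rot": TCP orientation; "force": force on the tool from outside, world axes, zero at the start; "ft_torque": the same for the moment, N m; "finger_gap": opening from 0.0 (shut) to 1.0 (fully open); "gripper_force": force on a finger pad.
Only numpy, scipy, OpenCV 4.12 (cv2) and the standard library are available. Lean on these libraries where they do the work, as an engineer would, in place of code of your own. Each camera call takes 0.05 s, during which the arm holds its last target. There are 200 camera calls.

### The job

The fuse under the red indicator has blown: first switch the circuit off by throwing the isolator's lever all the way over to its far side, then pinch the two yellow side catches of the red-marked fuse carrier together, draw it straight up out of the fuse block and finish while still holding it up, upright, with both catches squeezed in, about 10 cm above where it sat. Leave the green-marked carrier seated, and leave the fuse boxes, the circuit board and the marker pen where they are. The program ends with the carrier in the fingers: do not put it down or let go.

Things in the scene. Friction and masses are not known exactly. Their poses are not given: they have to be found in the camera images.
- fuse_block: Grey two-way fuse block fixed to the bench. Origin at the centre of its underside; x across its depth, y along the row of two sockets, z up. 80 (x) x 160 (y) mm, top face 34 mm up, on a black foot plate 96 x 176 x 4 mm. Sockets at y = -42 and +42 mm, x = 0; either carrier may be in either. The carriers' axes are parallel to the block's.
- carrier_red: White fuse carrier with the RED round indicator on top (blown fuse), 0.15 kg, loose but latched in its socket with 1 mm of play. Origin under its centre; x runs through its two catches, z up. Above the block: 40 (x) x 34 (y) x 50 mm, with a flange 46 x 38 x 4 mm at the block's face. Below it: 28 mm, drawn straight up. Pulled without both catches pressed, it stays locked by hooks.
- carrier_red_pinch (a point): Point midway between the red-marked carrier's two yellow catches, half-way up them: 54 mm above the carrier's origin, 26 mm above the block's top, 24 mm below the carrier's top. The catch tabs, 12 mm wide (y) and 24 mm high, are on its -x and +x faces: 51 mm over both when free, 40 mm when flush with the white cheeks beside them. Pinch along the carrier's x axis.
- carrier_red_front (a joint): How far the red-marked carrier's catch on its -x side is pressed in (m): 0 free (sprung out 5.5 mm proud), 0.0055 flush with the cheeks, 0.0065 stop. Takes 3 N to start, 6.5 N when flush; its hook is free of the ledge in the socket from about 4 mm in.
- carrier_red_rear (a joint): The same for the catch on its +x side.
- carrier_green_pinch (a point): The same point on the other, identical carrier, with the GREEN indicator on its top, 84 mm from the first. Stays seated.
- isolator: Isolator switch fixed to the bench: grey housing 70 (x) x 50 (y) mm, top 29 mm above the bench with a round steel boss to 39 mm in its middle, on a black foot plate 90 x 60 x 4 mm. Origin under its centre; x points from the lever's ON side (near the robot) to its OFF side (away).
- isolator_lever (a joint): Angle of the isolator's lever (rad): starts at 0 to 0.2; 0 leans towards the isolator's -x side (ON), 1.0 is the stop on the +x side (OFF); upright at 0.5. Stiff: it stays where it is left; about 1.5 N at the knob moves it.
- isolator_lever_tip (a point): Centre of the red ball knob, 26 mm in diameter, on the end of the isolator's lever, 55 mm from its pivot; the pivot lies over the isolator's origin, 26 mm up. The knob goes from x = -26 mm, 74 mm up, over the top (81 mm up) to x = +26 mm, 74 mm up.
- fuse_box_a: Red box of spare fuses, 28 x 52 x 16 mm, lying loose to the left of the fuse block; origin under its centre. Leave alone.
- fuse_box_b: Ivory box of spare fuses, 28 x 52 x 16 mm, beside the first; origin under its centre. Leave alone.
- board: Small green circuit board, 50 x 72 x 15 mm, behind the fuse block; origin under its centre. Leave alone.
- pen: Yellow and blue marker pen, 135 mm long, 13 mm thick, lying along the bench's front edge in front of the isolator; origin under its centre. Leave alone.
Things that resemble listed ones, but are neither listed nor needed, are in the scene too. Leave any orange look-alike of the isolator alone.

How it is judged:
By the outcome, as a careful person would: the job done as asked, in the order asked, and still so for the second after the job is handed in, while the arm keeps its last pose, push and grip.
It also fails if it takes over 42 s, if anything falls off the work surface, if the arm or the gripper's body presses on something with over 40 N, if the wrist force passes 120 N, or if a joint passes its speed limit or range.

## Working session

There is one attempt and no reset: what is moved stays moved. The work goes in short steps, Python scripts to look and compute and a tool call to move; the robot and the scene stay as the last step left them, time stands still between calls to the robot, and variables do not carry over. Pictures are saved under pics/ and viewed, at most 10 in all, crops included, and the job is handed in when it is done.

Besides the shell and the picture viewer there is one more tool, called as name(argument=value, ...), one argument or row to a line, values as JSON. move_arm: Moves the arm, as the interface text tells. Scaled input: -1 to 1 covers 25 mm each way for a shift and 30 degrees each way for a turn. Its arguments: {"type":"object","properties":{"targets":{"type":"array"},"claw":{"type":"number"},"newtons":{"type":"number"}},"required":["targets"]}

```bash
mkdir -p pics; ls; python3 - <<'E'
from station import sensors,cams,manip
import cv2
for n in("scene","top"):
    cv2.imwrite(f"pics/{n}0.png",cams.snapshot(n)[:,:,::-1])
    m=cams.camera_model(n);print(m)
s=sensors.sense();print(s,manip.grasp_offset)
E
```

```text
pics
{'fx': 438.5310481067321, 'fy': 438.5310481067321, 'cx': 326.362677389171, 'cy': 243.6340547949273, 'distortion': array([0.02687163, 0.        , 0.        , 0.        , 0.        ]), 'extrinsics': array([[ 0.9016223 , -0.43246196,  0.00734088, -0.53893509],
       [-0.27881469, -0.59409717, -0.75452695,  0.25755962],
       [ 0.3306654 ,  0.67825158, -0.656228  ,  0.82727519],
       [ 0.        ,  0.        ,  0.        ,  1.        ]])}
{'fx': 487.60966823374554, 'fy': 487.60966823374554, 'cx': 323.153906443949, 'cy': 241.60840212483495, 'distortion': array([-0.04670172,  0.        ,  0.        ,  0.        ,  0.        ]), 'extrinsics': array([[ 0.02876937, -0.99954622,  0.00892613,  0.01316282],
       [-0.99764867, -0.02926818, -0.06197179,  0.59065633],
       [ 0.06220492, -0.00712225, -0.99803799,  1.24682754],
       [ 0.        ,  0.        ,  0.        ,  1.        ]])}
{'t': 0.1, 'q': array([-1.39451551e+00,  5.28398407e-01,  1.43375774e+00,  2.67211354e-05,
        1.18141441e+00, -1.78467361e-01]), 'qd': array([ 0.00088806, -0.00242006, -0.00257566, -0.00062402, -0.00030811,
       -0.00170837]), 'tau': array([-3.29488657e-04, -4.43306172e+01, -1.78586304e+01, -2.51113797e-04,
        3.86669199e-03, -1.73699415e-07]), 'tcp_pos': array([ 0.21703651, -0.58542589,  0.23042122]), 'tool_rot': array([ 9.84310831e-01,  1.76440384e-01,  1.34366151e-05, -9.88941933e-04]), 'force': array([-0.71332224, -0.10570625, -0.39383489]), 'ft_torque': array([-0.01364579,  0.0122744 ,  0.00245127]), 'gripper_force': 0.0, 'finger_gap': 0.9964765612304247} 0.0187
```

View pics/top0.png

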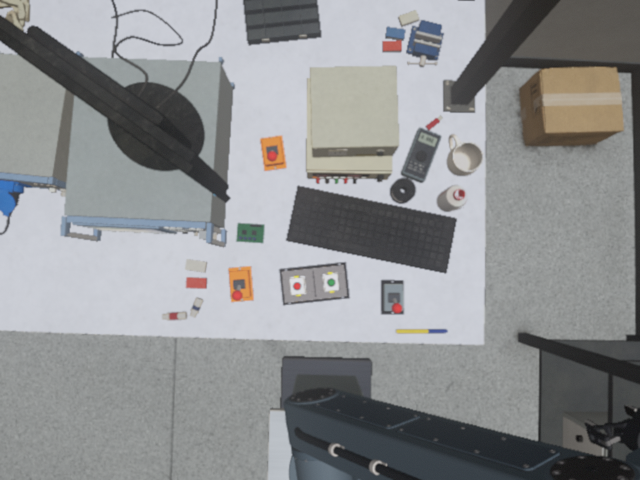

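View pics/scene0.png

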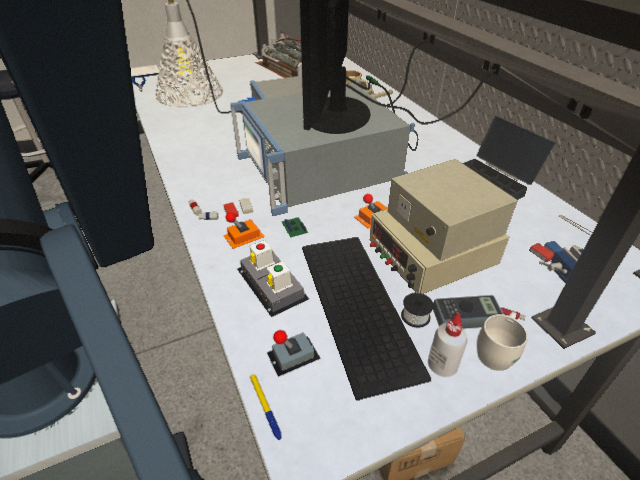

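The top view shows the red carrier at about (297,286), the green one at (331,282), and the grey isolator at (393,297) with its knob at (397,308). The scene view has the carriers at (261,247) and (278,268), and the grey isolator's knob at (281,337). Next I'll work out their positions.

```bash
cat > h.py <<'E'
import numpy as np, cv2
from station import sensors,cams
def ray(m,uv):
    K=np.array([[m['fx'],0,m['cx']],[0,m['fy'],m['cy']],[0,0,1]])
    p=cv2.undistortPoints(np.array([[uv]],float),K,np.array(m['distortion']))[0,0]
    E=np.array(m['extrinsics']);R=E[:3,:3];return -R.T@E[:3,3],R.T@np.array([p[0],p[1],1])
def onz(m,uv,z):
    c,d=ray(m,uv);return c+d*(z-c[2])/d[2]
def tri(rs):
    A=np.zeros((3,3));b=np.zeros(3)
    for c,d in rs:
        d=d/np.linalg.norm(d);P=np.eye(3)-np.outer(d,d);A+=P;b+=P@c
    return np.linalg.solve(A,b)
def mask(img,col):
    h=cv2.cvtColor(img,cv2.COLOR_RGB2HSV);H,S,V=[h[...,i].astype(int) for i in range(3)]
    ok=(S>120)&(V>60)
    return {'red':((H<6)|(H>174))&ok&(S>150),'green':(H>50)&(H<85)&ok,'yellow':(H>22)&(H<35)&ok,
      'orange':(H>=8)&(H<20)&ok}[col].astype(np.uint8)
def blobs(img,col,box,amin=6):
    x0,y0,x1,y1=box
    n,l,s,c=cv2.connectedComponentsWithStats(mask(img,col)[y0:y1,x0:x1])
    return [(c[i]+[x0,y0],s[i].tolist()) for i in range(1,n) if s[i,4]>=amin]
E
python3 - <<'E'
from h import *
T=cv2.imread('pics/top0.png')[...,::-1].copy();S=cv2.imread('pics/scene0.png')[...,::-1].copy()
mt=cams.camera_model('top');ms=cams.camera_model('scene')
for nm,c,bt,bs,z in(('red','red',(280,265,315,305),(245,237,275,257),.084),('green','green',(315,265,350,305),(265,257,295,280),.084),('knob','red',(375,280,415,325),(265,320,300,350),.076)):
    a=blobs(T,c,bt);b=blobs(S,c,bs);print(nm,a,b)
    if a and b:
        print(onz(mt,a[0][0],z),onz(ms,b[0][0],z),tri([ray(mt,a[0][0]),ray(ms,b[0][0])]))
# dark outlines (foot plates) in the top view
for nm,box in(('block',(270,255,360,312)),('iso',(372,272,414,322))):
    x0,y0,x1,y1=box
    g=cv2.cvtColor(T,cv2.COLOR_RGB2GRAY)[y0:y1,x0:x1]
    cs,_=cv2.findContours((g<150).astype(np.uint8),0,2);k=max(cs,key=cv2.contourArea)
    r=cv2.minAreaRect(k);P=[onz(mt,p+[x0,y0],.004) for p in cv2.boxPoints(r)]
    P=np.array(P)[:,:2];print(nm,P.round(4).tolist(),P.mean(0),[(np.linalg.norm(P[i]-P[i-1]).round(4),np.degrees(np.arctan2(*(P[i]-P[i-1])[::-1])).round(2)) for i in range(4)])
E
```

```text
red [(array([296.5       , 285.77777778]), [15, 19, 4, 5, 18])] [(array([260.06666667, 246.06666667]), [12, 7, 7, 5, 30])]
[0.47582683 0.09283182 0.084     ] [0.47580686 0.09427762 0.084     ] [0.47565554 0.09283961 0.0852207 ]
green [(array([330.625, 282.25 ]), [14, 15, 4, 5, 16])] [(array([277.80645161, 267.93548387]), [9, 9, 8, 5, 31])]
[0.48682787 0.00963442 0.084     ] [0.48676294 0.01072609 0.084     ] [0.48665814 0.00971911 0.08495116]
knob [(array([396.74074074, 307.92592593]), [18, 24, 8, 9, 54])] [(array([279.87591241, 336.7810219 ]), [9, 11, 13, 13, 137])]
[ 0.4281469  -0.15516451  0.076     ] [ 0.42754491 -0.15428018  0.076     ] [ 0.42779367 -0.15492501  0.07669939]
block [[0.5168, 0.1442], [0.5405, -0.029], [0.4464, -0.0416], [0.4231, 0.131]] [0.48171059 0.05115872] [(np.float64(0.0947), np.float64(8.05)), (np.float64(0.1748), np.float64(-82.23)), (np.float64(0.0949), np.float64(-172.37)), (np.float64(0.1741), np.float64(97.72))]
iso [[0.4948, -0.124], [0.4964, -0.1817], [0.4104, -0.1835], [0.4089, -0.1259]] [ 0.45261532 -0.15375991] [(np.float64(0.0859), np.float64(1.3)), (np.float64(0.0578), np.float64(-88.42)), (np.float64(0.0859), np.float64(-178.83)), (np.float64(0.0576), np.float64(91.5))]
```

move_arm(
  targets=[
    {"dx": 0.336,"dy": 0.862,"dz": -0.2,"rz": 0.129},
    {"dx": 0.336,"dy": 0.862,"dz": -0.2,"rz": 0.129},
    {"dx": 0.336,"dy": 0.862,"dz": -0.2,"rz": 0.129},
    {"dx": 0.336,"dy": 0.862,"dz": -0.2,"rz": 0.129},
    {"dx": 0.336,"dy": 0.862,"dz": -0.2,"rz": 0.129},
    {"dx": 0.336,"dy": 0.862,"dz": -0.2,"rz": 0.129},
    {"dx": 0.336,"dy": 0.862,"dz": -0.2,"rz": 0.129},
    {"dx": 0.336,"dy": 0.862,"dz": -0.2,"rz": 0.129},
    {"dx": 0.336,"dy": 0.862,"dz": -0.2,"rz": 0.129},
    {"dx": 0.336,"dy": 0.862,"dz": -0.2,"rz": 0.129},
  ],
  claw=0,
  newtons=40,
)

```text
schema error: expected keys dx, dy, dz, rx, ry, rz
```

move_arm(
  targets=[
    {"dx": 0.336,"dy": 0.862,"dz": -0.2,"rz": 0.129},
    {"dx": 0.336,"dy": 0.862,"dz": -0.2,"rz": 0.129},
    {"dx": 0.336,"dy": 0.862,"dz": -0.2,"rz": 0.129},
    {"dx": 0.336,"dy": 0.862,"dz": -0.2,"rz": 0.129},
    {"dx": 0.336,"dy": 0.862,"dz": -0.2,"rz": 0.129},
    {"dx": 0.336,"dy": 0.862,"dz": -0.2,"rz": 0.129},
    {"dx": 0.336,"dy": 0.862,"dz": -0.2,"rz": 0.129},
    {"dx": 0.336,"dy": 0.862,"dz": -0.2,"rz": 0.129},
    {"dx": 0.336,"dy": 0.862,"dz": -0.2,"rz": 0.129},
    {"dx": 0.336,"dy": 0.862,"dz": -0.2,"rz": 0.129},
  ],
)

```text
schema error: expected keys dx, dy, dz, rx, ry, rz
```

move_arm(
  targets=[
    {"dx": 0.336,"dy": 0.862,"dz": -0.2,"rx": 0,"ry": 0,"rz": 0.129},
    {"dx": 0.336,"dy": 0.862,"dz": -0.2,"rx": 0,"ry": 0,"rz": 0.129},
    {"dx": 0.336,"dy": 0.862,"dz": -0.2,"rx": 0,"ry": 0,"rz": 0.129},
    {"dx": 0.336,"dy": 0.862,"dz": -0.2,"rx": 0,"ry": 0,"rz": 0.129},
    {"dx": 0.336,"dy": 0.862,"dz": -0.2,"rx": 0,"ry": 0,"rz": 0.129},
    {"dx": 0.336,"dy": 0.862,"dz": -0.2,"rx": 0,"ry": 0,"rz": 0.129},
    {"dx": 0.336,"dy": 0.862,"dz": -0.2,"rx": 0,"ry": 0,"rz": 0.129},
    {"dx": 0.336,"dy": 0.862,"dz": -0.2,"rx": 0,"ry": 0,"rz": 0.129},
    {"dx": 0.336,"dy": 0.862,"dz": -0.2,"rx": 0,"ry": 0,"rz": 0.129},
    {"dx": 0.336,"dy": 0.862,"dz": -0.2,"rx": 0,"ry": 0,"rz": 0.129},
  ],
  claw=0,
  newtons=40,
)

```text
t: 1.35
tcp_pos: [0.3016, -0.3693, 0.181]
tool_rot: [0.869, 0.494, 0.0, 0.0]
force: [-0.3, 0.8, -0.6]
finger_gap: -0.003
gripper_force: 0.0
```

move_arm(
  targets=[
    {"dx": 0.336,"dy": 0.862,"dz": -0.2,"rx": 0,"ry": 0,"rz": 0.129},
    {"dx": 0.336,"dy": 0.862,"dz": -0.2,"rx": 0,"ry": 0,"rz": 0.129},
    {"dx": 0.336,"dy": 0.862,"dz": -0.2,"rx": 0,"ry": 0,"rz": 0.129},
    {"dx": 0.336,"dy": 0.862,"dz": -0.2,"rx": 0,"ry": 0,"rz": 0.129},
    {"dx": 0.336,"dy": 0.862,"dz": -0.2,"rx": 0,"ry": 0,"rz": 0.129},
    {"dx": 0.336,"dy": 0.862,"dz": -0.2,"rx": 0,"ry": 0,"rz": 0.129},
    {"dx": 0.336,"dy": 0.862,"dz": -0.2,"rx": 0,"ry": 0,"rz": 0.129},
    {"dx": 0.336,"dy": 0.862,"dz": -0.2,"rx": 0,"ry": 0,"rz": 0.129},
    {"dx": 0.336,"dy": 0.862,"dz": -0.2,"rx": 0,"ry": 0,"rz": 0.129},
    {"dx": 0.336,"dy": 0.862,"dz": -0.2,"rx": 0,"ry": 0,"rz": 0.129},
  ],
)

```text
t: 2.6
tcp_pos: [0.3855, -0.1537, 0.1311]
tool_rot: [0.656, 0.755, -0.0, 0.0]
force: [-0.1, -0.3, -0.5]
finger_gap: -0.002
gripper_force: 0.0
```

move_arm(
  targets=[
    {"dx": 0,"dy": 0,"dz": -0.66,"rx": 0,"ry": 0,"rz": 0},
    {"dx": 0,"dy": 0,"dz": -0.66,"rx": 0,"ry": 0,"rz": 0},
    {"dx": 0,"dy": 0,"dz": -0.66,"rx": 0,"ry": 0,"rz": 0},
    {"dx": 0,"dy": 0,"dz": -0.66,"rx": 0,"ry": 0,"rz": 0},
    {"dx": 0.3,"dy": 0,"dz": 0,"rx": 0,"ry": 0,"rz": 0},
    {"dx": 0.3,"dy": 0,"dz": 0,"rx": 0,"ry": 0,"rz": 0},
    {"dx": 0.3,"dy": 0,"dz": 0,"rx": 0,"ry": 0,"rz": 0},
    {"dx": 0.3,"dy": 0,"dz": 0,"rx": 0,"ry": 0,"rz": 0},
    {"dx": 0.3,"dy": 0,"dz": 0,"rx": 0,"ry": 0,"rz": 0},
    {"dx": 0.3,"dy": 0,"dz": 0,"rx": 0,"ry": 0,"rz": 0},
  ],
)

```text
t: 3.85
tcp_pos: [0.431, -0.1552, 0.0655]
tool_rot: [0.658, 0.753, 0.0, 0.0]
force: [-1.7, 0.5, 0.9]
finger_gap: 0.006
gripper_force: 0.7
```

move_arm(
  targets=[
    {"dx": 0.2,"dy": 0,"dz": 0,"rx": 0,"ry": 0,"rz": 0},
    {"dx": 0.2,"dy": 0,"dz": 0,"rx": 0,"ry": 0,"rz": 0},
    {"dx": 0.1,"dy": 0,"dz": 0,"rx": 0,"ry": 0,"rz": 0},
    {"dx": 0,"dy": 0,"dz": 0,"rx": 0,"ry": 0,"rz": 0},
    {"dx": 0,"dy": 0,"dz": 0,"rx": 0,"ry": 0,"rz": 0},
    {"dx": 0,"dy": 0,"dz": 0,"rx": 0,"ry": 0,"rz": 0},
    {"dx": 0,"dy": 0,"dz": 0,"rx": 0,"ry": 0,"rz": 0},
    {"dx": 0,"dy": 0,"dz": 0,"rx": 0,"ry": 0,"rz": 0},
    {"dx": 0,"dy": 0,"dz": 0,"rx": 0,"ry": 0,"rz": 0},
    {"dx": 0,"dy": 0,"dz": 0,"rx": 0,"ry": 0,"rz": 0},
  ],
)

```text
t: 5.1
tcp_pos: [0.4426, -0.155, 0.0653]
tool_rot: [0.658, 0.753, 0.0, 0.0]
force: [0.2, 0.2, 0.6]
finger_gap: 0.0
gripper_force: 0.0
```

```bash
python3 - <<'E'
from h import *
I=cams.snapshot('scene');cv2.imwrite('pics/s1.png',cv2.resize(I[290:400,220:370],None,fx=4,fy=4)[:,:,::-1])
T=cams.snapshot('top');cv2.imwrite('pics/t1.png',T[:,:,::-1])
for n,a in(('scene',blobs(I,'red',(255,315,330,360))),('top',blobs(T,'red',(375,270,415,325)))):
    print(n,a,[onz(cams.camera_model(n),b[0],.076) for b in a])
E
```

```text
scene [(array([300.578125, 327.484375]), [40, 6, 12, 14, 128])] [array([ 0.47062187, -0.15091622,  0.076     ])]
top [] []
```

View pics/s1.png

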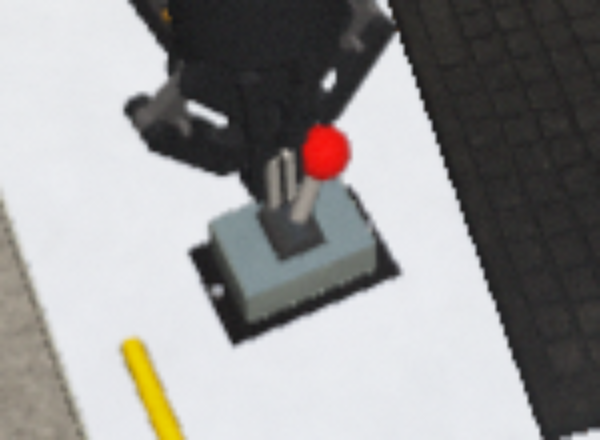

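The crop shows the shut fingers behind the red knob. The lever is past upright, with the knob at about x=0.471 m and the stop expected near 0.479 m, so I'll keep pushing in small steps.

move_arm(
  targets=[
    {"dx": 0.1,"dy": 0,"dz": 0,"rx": 0,"ry": 0,"rz": 0},
    {"dx": 0.1,"dy": 0,"dz": 0,"rx": 0,"ry": 0,"rz": 0},
    {"dx": 0.1,"dy": 0,"dz": 0,"rx": 0,"ry": 0,"rz": 0},
    {"dx": 0.08,"dy": 0,"dz": 0,"rx": 0,"ry": 0,"rz": 0},
    {"dx": 0,"dy": 0,"dz": 0,"rx": 0,"ry": 0,"rz": 0},
    {"dx": 0,"dy": 0,"dz": 0,"rx": 0,"ry": 0,"rz": 0},
    {"dx": 0,"dy": 0,"dz": 0,"rx": 0,"ry": 0,"rz": 0},
    {"dx": 0,"dy": 0,"dz": 0,"rx": 0,"ry": 0,"rz": 0},
    {"dx": 0,"dy": 0,"dz": 0,"rx": 0,"ry": 0,"rz": 0},
    {"dx": 0,"dy": 0,"dz": 0,"rx": 0,"ry": 0,"rz": 0},
  ],
)

```text
t: 6.45
tcp_pos: [0.4518, -0.1549, 0.0652]
tool_rot: [0.658, 0.753, -0.0, -0.0]
force: [-3.5, -0.8, -0.7]
finger_gap: -0.005
gripper_force: 1.7
```

move_arm(
  targets=[
    {"dx": 0.06,"dy": 0,"dz": 0,"rx": 0,"ry": 0,"rz": 0},
    {"dx": 0.06,"dy": 0,"dz": 0,"rx": 0,"ry": 0,"rz": 0},
    {"dx": 0,"dy": 0,"dz": 0,"rx": 0,"ry": 0,"rz": 0},
    {"dx": 0,"dy": 0,"dz": 0,"rx": 0,"ry": 0,"rz": 0},
    {"dx": 0,"dy": 0,"dz": 0,"rx": 0,"ry": 0,"rz": 0},
    {"dx": 0,"dy": 0,"dz": 0,"rx": 0,"ry": 0,"rz": 0},
    {"dx": 0,"dy": 0,"dz": 0,"rx": 0,"ry": 0,"rz": 0},
    {"dx": 0,"dy": 0,"dz": 0,"rx": 0,"ry": 0,"rz": 0},
    {"dx": 0,"dy": 0,"dz": 0,"rx": 0,"ry": 0,"rz": 0},
    {"dx": 0,"dy": 0,"dz": 0,"rx": 0,"ry": 0,"rz": 0},
  ],
)

```text
t: 7.7
tcp_pos: [0.4522, -0.1546, 0.0651]
tool_rot: [0.657, 0.754, -0.001, -0.003]
force: [-9.7, -3.5, 2.2]
finger_gap: -0.003
gripper_force: 5.3
```

```bash
python3 - <<'E'
from h import *
I=cams.snapshot('scene')
for n,a in(('scene',blobs(I,'red',(255,315,330,360))),):
    print(n,a,[onz(cams.camera_model(n),b[0],.074) for b in a])
print(sensors.sense()['force'])
E
```

```text
scene [(array([304.74137931, 327.43965517]), [45, 6, 11, 13, 116])] [array([ 0.47836226, -0.15272411,  0.074     ])]
[-9.81273092 -3.68347373  1.76157683]
```

The force builds to about 10 N with no further travel, and the knob is at x=0.478 m, so the lever is at its OFF stop. Now I'll back off, lift and move over the red carrier with the gripper opening.

move_arm(
  targets=[
    {"dx": -0.5,"dy": 0,"dz": 0,"rx": 0,"ry": 0,"rz": 0},
    {"dx": -0.5,"dy": 0,"dz": 0,"rx": 0,"ry": 0,"rz": 0},
    {"dx": 0,"dy": 0,"dz": 0.8,"rx": 0,"ry": 0,"rz": 0},
    {"dx": 0,"dy": 0,"dz": 0.8,"rx": 0,"ry": 0,"rz": 0},
    {"dx": 0,"dy": 0,"dz": 0.8,"rx": 0,"ry": 0,"rz": 0},
    {"dx": 0,"dy": 0,"dz": 0.8,"rx": 0,"ry": 0,"rz": 0},
    {"dx": 0,"dy": 0,"dz": 0.8,"rx": 0,"ry": 0,"rz": 0},
    {"dx": 0,"dy": 0.6,"dz": 0.8,"rx": 0,"ry": 0,"rz": 0},
    {"dx": 0,"dy": 1,"dz": 0,"rx": 0,"ry": 0,"rz": 0},
    {"dx": 0,"dy": 1,"dz": 0,"rx": 0,"ry": 0,"rz": 0},
  ],
  claw=0,
)

```text
t: 9.0
tcp_pos: [0.4307, -0.0898, 0.186]
tool_rot: [0.658, 0.753, 0.001, 0.001]
force: [-0.4, -0.5, 1.1]
finger_gap: -0.002
gripper_force: 0.0
```

move_arm(
  targets=[
    {"dx": 0.3,"dy": 1,"dz": 0,"rx": 0,"ry": 0,"rz": 0},
    {"dx": 0.3,"dy": 1,"dz": 0,"rx": 0,"ry": 0,"rz": 0},
    {"dx": 0.3,"dy": 1,"dz": 0,"rx": 0,"ry": 0,"rz": 0},
    {"dx": 0.3,"dy": 1,"dz": 0,"rx": 0,"ry": 0,"rz": 0},
    {"dx": 0.2,"dy": 1,"dz": 0,"rx": 0,"ry": 0,"rz": 0},
    {"dx": 0.2,"dy": 1,"dz": 0,"rx": 0,"ry": 0,"rz": 0},
    {"dx": 0,"dy": 1,"dz": 0,"rx": 0,"ry": 0,"rz": 0},
    {"dx": 0,"dy": 0.3,"dz": 0,"rx": 0,"ry": 0,"rz": 0},
    {"dx": 0,"dy": 0,"dz": 0,"rx": 0,"ry": 0,"rz": 0},
    {"dx": 0,"dy": 0,"dz": 0,"rx": 0,"ry": 0,"rz": 0},
  ],
  claw=100,
)

```text
t: 10.25
tcp_pos: [0.4703, 0.0918, 0.1853]
tool_rot: [0.658, 0.753, 0.0, 0.0]
force: [-0.6, -0.6, 0.0]
finger_gap: 0.999
gripper_force: 0.0
```

```bash
python3 - <<'E'
from h import *
s=sensors.sense();m=cams.camera_model('wrist');I=cams.snapshot('wrist');cv2.imwrite('pics/w1.png',I[:,:,::-1])
print(s['tcp_pos'],s['tool_rot'],s['finger_gap'])
for c,z in(('red',.084),('green',.084),('yellow',.06)):
    for b in blobs(I,c,(0,0,640,480),60):print(c,b[0].round(1),b[1],onz(m,b[0],z).round(4))
E
```

```text
[0.47027285 0.09177145 0.18534388] [6.58112419e-01 7.52919649e-01 4.46666471e-05 2.11031105e-04] 0.9993543934569088
red [329.4 235. ] [316, 223, 27, 25, 519] [0.4766 0.0927 0.084 ]
red [632.7 300.8] [623, 294, 17, 14, 154] [0.6943 0.073  0.084 ]
red [606.4 369.8] [597, 363, 19, 14, 194] [0.6967 0.0154 0.084 ]
green [522.6  61. ] [480, 7, 89, 109, 4608] [0.5718 0.2117 0.084 ]
green [328.5 346.4] [317, 337, 24, 20, 371] [0.4878 0.0088 0.084 ]
green [616.  347.8] [606, 342, 19, 13, 185] [0.6968 0.0347 0.084 ]
yellow [295.  225.5] [292, 213, 7, 24, 148] [0.453  0.0887 0.06  ]
yellow [363. 226.] [360, 213, 7, 24, 129] [0.5009 0.0948 0.06  ]
yellow [297.7 328.6] [294, 314, 8, 29, 160] [0.4645 0.0056 0.06  ]
yellow [358.8 328.7] [355, 314, 8, 29, 140] [0.5117 0.0118 0.06  ]
```

View pics/w1.png

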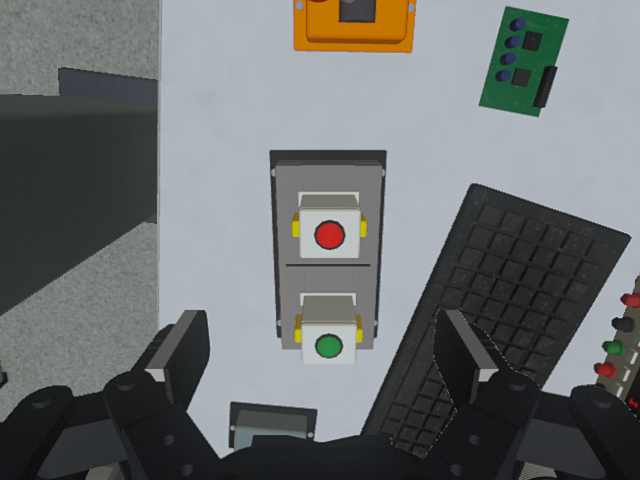

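The wrist view shows the red carrier at (329,235) with its yellow catches at (295,226) and (363,226), and the green carrier at (328,346). The fingers straddle along the catch axis. The carrier centre comes out at (0.4763, 0.0925) and the yaw matches, so I'll centre and descend.

move_arm(
  targets=[
    {"dx": 0.24,"dy": 0.03,"dz": 0,"rx": 0,"ry": 0,"rz": 0},
    {"dx": 0,"dy": 0,"dz": -0.9,"rx": 0,"ry": 0,"rz": 0},
    {"dx": 0,"dy": 0,"dz": -0.9,"rx": 0,"ry": 0,"rz": 0},
    {"dx": 0,"dy": 0,"dz": -0.9,"rx": 0,"ry": 0,"rz": 0},
    {"dx": 0,"dy": 0,"dz": -0.9,"rx": 0,"ry": 0,"rz": 0},
    {"dx": 0,"dy": 0,"dz": -0.9,"rx": 0,"ry": 0,"rz": 0},
    {"dx": 0,"dy": 0,"dz": -0.44,"rx": 0,"ry": 0,"rz": 0},
    {"dx": 0,"dy": 0,"dz": -0.44,"rx": 0,"ry": 0,"rz": 0},
    {"dx": 0,"dy": 0,"dz": -0.43,"rx": 0,"ry": 0,"rz": 0},
    {"dx": 0,"dy": 0,"dz": 0,"rx": 0,"ry": 0,"rz": 0},
  ],
)

```text
t: 11.55
tcp_pos: [0.4759, 0.0932, 0.0396]
tool_rot: [0.658, 0.753, -0.0, -0.0]
force: [-0.2, 0.5, 0.2]
finger_gap: 0.999
gripper_force: 0.0
```

move_arm(
  targets=[
    {"dx": 0,"dy": 0,"dz": 0,"rx": 0,"ry": 0,"rz": 0},
    {"dx": 0,"dy": 0,"dz": 0,"rx": 0,"ry": 0,"rz": 0},
    {"dx": 0,"dy": 0,"dz": 0,"rx": 0,"ry": 0,"rz": 0},
    {"dx": 0,"dy": 0,"dz": 0,"rx": 0,"ry": 0,"rz": 0},
    {"dx": 0,"dy": 0,"dz": 0,"rx": 0,"ry": 0,"rz": 0},
    {"dx": 0,"dy": 0,"dz": 0,"rx": 0,"ry": 0,"rz": 0},
    {"dx": 0,"dy": 0,"dz": 0,"rx": 0,"ry": 0,"rz": 0},
    {"dx": 0,"dy": 0,"dz": 0,"rx": 0,"ry": 0,"rz": 0},
    {"dx": 0,"dy": 0,"dz": 0,"rx": 0,"ry": 0,"rz": 0},
    {"dx": 0,"dy": 0,"dz": 0,"rx": 0,"ry": 0,"rz": 0},
  ],
  claw=0,
  newtons=40,
)

```text
t: 12.8
tcp_pos: [0.4765, 0.0932, 0.041]
tool_rot: [0.658, 0.753, 0.0, 0.0]
force: [-1.1, 0.5, 5.6]
finger_gap: 0.464
gripper_force: 40.4
```

The gap is 39.5 mm at 40 N, so both catches are flush. I'll lift slowly.

move_arm(
  targets=[
    {"dx": 0,"dy": 0,"dz": 0.1,"rx": 0,"ry": 0,"rz": 0},
    {"dx": 0,"dy": 0,"dz": 0.1,"rx": 0,"ry": 0,"rz": 0},
    {"dx": 0,"dy": 0,"dz": 0.1,"rx": 0,"ry": 0,"rz": 0},
    {"dx": 0,"dy": 0,"dz": 0.1,"rx": 0,"ry": 0,"rz": 0},
    {"dx": 0,"dy": 0,"dz": 0.1,"rx": 0,"ry": 0,"rz": 0},
    {"dx": 0,"dy": 0,"dz": 0.1,"rx": 0,"ry": 0,"rz": 0},
    {"dx": 0,"dy": 0,"dz": 0.1,"rx": 0,"ry": 0,"rz": 0},
    {"dx": 0,"dy": 0,"dz": 0.1,"rx": 0,"ry": 0,"rz": 0},
    {"dx": 0,"dy": 0,"dz": 0,"rx": 0,"ry": 0,"rz": 0},
    {"dx": 0,"dy": 0,"dz": 0,"rx": 0,"ry": 0,"rz": 0},
  ],
)

```text
t: 14.05
tcp_pos: [0.4761, 0.0932, 0.06]
tool_rot: [0.658, 0.753, -0.0, -0.0]
force: [0.9, 0.3, -1.4]
finger_gap: 0.464
gripper_force: 40.4
```

move_arm(
  targets=[
    {"dx": 0,"dy": 0,"dz": 0.36,"rx": 0,"ry": 0,"rz": 0},
    {"dx": 0,"dy": 0,"dz": 0.36,"rx": 0,"ry": 0,"rz": 0},
    {"dx": 0,"dy": 0,"dz": 0.36,"rx": 0,"ry": 0,"rz": 0},
    {"dx": 0,"dy": 0,"dz": 0.36,"rx": 0,"ry": 0,"rz": 0},
    {"dx": 0,"dy": 0,"dz": 0.36,"rx": 0,"ry": 0,"rz": 0},
    {"dx": 0,"dy": 0,"dz": 0.36,"rx": 0,"ry": 0,"rz": 0},
    {"dx": 0,"dy": 0,"dz": 0.36,"rx": 0,"ry": 0,"rz": 0},
    {"dx": 0,"dy": 0,"dz": 0.36,"rx": 0,"ry": 0,"rz": 0},
    {"dx": 0,"dy": 0,"dz": 0.36,"rx": 0,"ry": 0,"rz": 0},
    {"dx": 0,"dy": 0,"dz": 0,"rx": 0,"ry": 0,"rz": 0},
  ],
)

```text
t: 15.3
tcp_pos: [0.4767, 0.0932, 0.1418]
tool_rot: [0.658, 0.753, 0.001, 0.001]
force: [0.6, 0.1, -1.4]
finger_gap: 0.461
gripper_force: 40.4
```

```bash
python3 - <<'E'
from h import *
s=sensors.sense();m=cams.camera_model('wrist');W=cams.snapshot('wrist');S=cams.snapshot('scene')
cv2.imwrite('pics/end.png',np.hstack([cv2.resize(S[170:370,160:360],(400,400)),cv2.resize(W,(400,300))[:, :] if 0 else cv2.resize(W,(400,400))])[:,:,::-1])
print(s['tcp_pos'],s['force'],s['finger_gap'],s['t'],[onz(m,b[0],.184) for b in blobs(W,'red',(200,100,440,480),60)])
E
```

```text
[0.47669291 0.09319263 0.14184202] [ 0.58355992  0.0852175  -1.35919244] 0.46051110114197186 15.3 [array([0.4778175 , 0.09160186, 0.184     ])]
```

View pics/end.png

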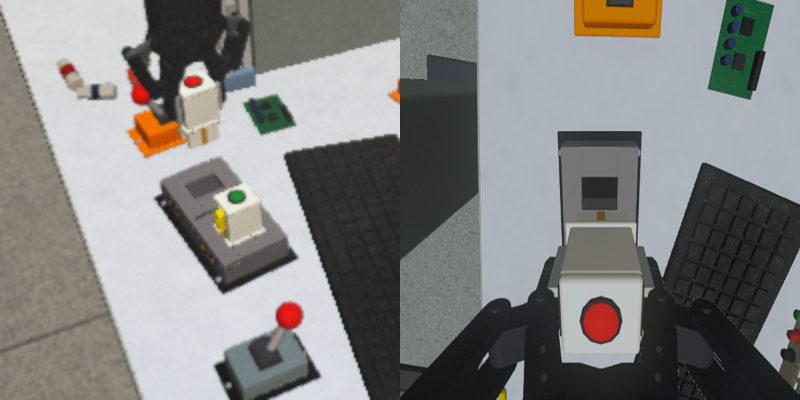

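The left half shows the red carrier held upright at (200,105) above its empty socket, with the green carrier still seated at (237,215) and the isolator lever thrown over at (288,315). The right half shows the carrier between the pads with both catches pressed in.

```bash
python3 -c "
from station import order
print(order.sign_off())"
```

```text
the job is handed in; nothing more can be done
None
```

The isolator is off and the red-marked carrier is out, held upright about 10 cm above its socket with both catches squeezed; the green carrier is still seated, and the job is handed in at about 15 s with no verdict shown.

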